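# Latch the board frame and index the inspection slide

### The arm

A 6-joint arm with a two-finger parallel gripper is mounted at the origin on a cart in front of the work surface, level with it; the furniture and walls round the work are solid. World frame = base frame: x ahead of the robot, y to its left, z up, the work surface at z = 0. Lengths are in mm, angles in degrees, forces in N, time in s.
With the tool pointing down it reaches from about 300 to 850 mm from the base axis. Payload 5.4 kg.
Tool frame: the origin (TCP) lies midway between the tips of the shut fingers; the grasp point (between the pads) lies grasp_offset behind it (grasp_offset is the distance from the TCP to the grasp point, in mm); z points along the fingers, y is the line along which they close (so a half turn about z gives the same grasp; the last joint's range is limited). The gripper opens to 85 mm and grips with 20 to 120 N. Pads are 22 mm wide; open, the fingers measure 114 mm over their backs; the gripper's body (76 mm by 85 mm) begins 54 mm behind the grasp point. The pads swing forward as they close: fully open they stand 13 mm farther back than shut.
Start: joints at [54.884, 9.076, 91.501, -0, 79.423, -12.038], TCP at [225.405, 528.96, 231.299] pointing down, gripper open.
Joint ranges: [-166.64, 166.64], [-54.1, 131.32], [10.49, 154.53], [-73.88, 253.88], [9.74, 151.15], [-171.62, 171.62]. Speed limits (degrees/s): [147.25, 147.25, 180, 180, 180, 180].

### API

Orientations are given as a 3x3 rotation matrix whose columns are the frame's x, y, z axes.
In Python, from workcell import read_state, camera, camera_model, hand_in, grasp_offset gives the robot as it stands.
- The arm moves only by the tool move_arm, never from a script. Its argument "plan" is one flat list of numbers, 4 for each row, row after row: the shift along the tool's x, y, z in mm, then the turn about the tool's z in rad. A call has 1 to 12 rows; each row is the pose to reach, as a shift and turn from the pose commanded when the call began, along the tool's axes at that moment; what a row does not reach only later rows make up. A row lasts 1/12 s, in which the tool goes at most 41.7 mm and 7.16 degrees, less where a joint would pass 70% of its speed; a pose out of reach is approached as far as the arm can. A call with a gripper value outside its range is refused whole. "jaw" is the finger opening in mm, from 0 to 85.4, set as the call begins (left out, the last holds). The fingers move at their own pace and stop on an object; "squeeze" is the grip in N (left out, the last holds). Time passes only in rows, so rows that repeat a pose let the fingers close. It gives the time, the measured TCP pose, the force, the opening and the grip force at its end, in the units of the state.
- read_state(): the state, without advancing time (a new reading comes with each control period).
- camera(name): name is "side" or "top"; returns the picture (384x512x3 uint8, red, green, blue); there is no depth.
- camera_model(name): a dict with "fov_y" (degrees; the focal length in pixels is half the picture's height over the tangent of half this angle, whatever the lens; pixels are square), "cx", "cy" (the principal point, pixels), "cam_to_world" (4x4, takes a point from camera to world coordinates). Camera axes: x right, y up, looking along -z (the intrinsics and any distortion apply to the point x, -y, -z); pixel columns grow to the right and rows downward; lengths in mm; the calibration is good to about 2 mm. A picture is of the moment at which its call begins. camera_model takes no time and is no camera call.
- hand_in(): hands the job in; it is judged then, once.
The state is a dict: "t": time; "joint_positions": joint angles; "joint_vel": joint speeds; "effort": joint torques, N m; "eef_pos": TCP position; "tool_rot": TCP orientation; "ft_force": force on the tool from outside, world axes, zero at the start; "wrist_torque": the same for the moment, N m; "gripper_width": finger opening in mm; "grasp_force": force on a finger pad.
Only numpy, scipy, OpenCV 4.12 (cv2) and the standard library are available. Lean on these libraries where they do the work, as an engineer would, in place of code of your own. Each camera call takes 0.05 s, during which the arm holds its last target. There are 200 camera calls.

### The job

The circuit board on the sliding carriage is to be inspected. First turn the red turnbutton a quarter turn, fully across, so that it locks the closed frame over the board; then take the carriage by its black handle and slide it along the rail towards the magnifier until the spring ball clicks into the notch on the carriage edge, without pushing on out of the notch. Finish still holding the handle with the carriage resting in the notch, and leave the tape, the USB stick and the solder reel where they are.

Things in the scene. Friction and masses are not known exactly. Their poses are not given: they have to be found in the camera images.
- rail: fixed inspection stage on the desk: grey base plate 155 x 340 x 6 mm with an aluminium rail along its middle. Origin at desk height under the middle of the rail. Its y axis is the direction in which the carriage slides towards the magnifier; x points across the rail to the side of the magnifier's post; z up. The base plate reaches from x = -60 to +95 mm.
- notch (a point): centre line of the carriage level with the notch in its edge (between two steel lips on the +x edge, marked by a white line), at the middle of the board, on the carriage's top face. The handle's centre lies 120 mm, the turnbutton's pivot 48 mm behind it (along rail -y).
- carriage: sliding carriage on the rail: aluminium plate 84 mm wide, 184 mm long, top face 24 mm above the desk, carrying board, hinged frame, turnbutton and handle. Slides 130 mm along the rail's y, starting within 20 mm of its rear end; dry friction about 0.8 N, stays where left. Origin on the rail's centre line under the turnbutton's pivot, at desk height; axes as the rail's.
- turnbutton (a joint): angle of the red turnbutton (rad), 0 to 1.571: 0 = bar across the rail (along the rail's x), frame free; 1.571 = bar along the rail (y), reaching over the frame's edge, locked. Grows anticlockwise seen from above; stays where it is left (friction 0.025 N m).
- button_top (a point): top of the turnbutton, on its pivot axis, 50 mm above the desk. The bar is 44 mm long, 10 mm wide, 14 mm high (from 36 to 50 mm above the desk) and turns about its middle; it can be pinched across its middle.
- frame (a joint): hinge of the dark steel frame (66 x 76 mm, top 33 mm above the desk) that lies over the board (rad), 0 = closed flat; hinged at the carriage's leading end. It starts closed and stays so by its weight.
- magnifier: fixed magnifier, set anywhere along the rail: dark block with red pointer and spring ball (x = 48 to 100 mm, top 32 mm above the desk), steel post, and a round lens 60 mm across over the rail, 91 to 99 mm above the desk. Origin under the lens centre, on the rail's centre line at desk height; axes as the rail's. The carriage is in the notch when notch has y = 0 in this frame.
- ball (a joint): spring ball (m): 0 = out (free, or seated in the notch), up to 0.003 pushed back on a lip. Sliding on, the first lip meets it about 13 mm before the notch centre, resisting by up to 5 N; the crest is 7 mm before the centre, then it draws the carriage in (a carriage let go within 4 mm centres itself to 1 mm). Past the centre it resists by 5 N again, and at 7 mm slips out.
- electrical_tape: roll of black tape lying flat, 66 mm across, 18 mm high, bystander; origin at the centre of its underside
- usb_stick: blue USB stick 18 x 56 x 9 mm, bystander; origin at the centre of its underside
- solder_reel: blue reel of solder, 54 mm across, 34 mm high, bystander; origin at the centre of its underside
- handle_top (a point): middle of the top of the handle, 58 mm above the desk: a black upright fin fixed on the carriage's trailing end, 12 mm thick across the rail, 26 mm long along the rail, 34 mm high; a foot 26 x 34 mm, 3 mm thick, surrounds its base at 24 mm above the desk. Pinch it across the rail.

How it is judged:
By the outcome, as a careful person would: the job done as asked, in the order asked, and still so for the second after the job is handed in, while the arm keeps its last pose, push and grip.
It also fails if it takes over 53 s, if anything falls off the work surface, if the arm or the gripper's body presses on something with over 40 N, if the wrist force passes 120 N, or if a joint passes its speed limit or range.

## Working session

There is one attempt and no reset: what is moved stays moved. The work goes in short steps, Python scripts to look and compute and a tool call to move; the robot and the scene stay as the last step left them, time stands still between calls to the robot, and variables do not carry over. Pictures are saved under pics/ and viewed, at most 10 in all, crops included, and the job is handed in when it is done.

Besides the shell and the picture viewer there is one more tool, called by a JSON object that holds its "op" and its "data". move_arm: Moves the arm, as the interface text tells. Its arguments: {"type":"object","properties":{"plan":{"type":"array","items":{"type":"number"}},"jaw":{"type":"number"},"squeeze":{"type":"number"}},"required":["plan"]}

```bash
mkdir -p pics; python3 - <<'E'
from workcell import *
import cv2
for n in("top","side"):
    cv2.imwrite(f"pics/{n}0.png",camera(n)[...,::-1]); print(n,camera_model(n))
s=read_state();print(s['t'],s['eef_pos'],s['tool_rot'],s['gripper_width'],grasp_offset() if callable(grasp_offset) else grasp_offset)
E
```

```text
top {'fov_y': 42.04213474155643, 'cx': 255.68687681915054, 'cy': 194.7200281769178, 'cam_to_world': array([[-1.31894058e-03,  9.95937009e-01, -9.00429622e-02,
         4.57099830e+02],
       [-9.99996272e-01, -1.09830855e-03,  2.49980159e-03,
        -6.18116929e+00],
       [ 2.39074996e-03,  9.00459236e-02,  9.95934745e-01,
         1.04966192e+03],
       [ 0.00000000e+00,  0.00000000e+00,  0.00000000e+00,
         1.00000000e+00]])}
side {'fov_y': 52.89835484420419, 'cx': 255.5841785540854, 'cy': 190.91217389215896, 'cam_to_world': array([[ 8.20944167e-01,  2.19027319e-01, -5.27330739e-01,
         1.12442170e+02],
       [-5.70941132e-01,  3.00677884e-01, -7.63949628e-01,
        -6.46544485e+02],
       [-8.76914817e-03,  9.28234800e-01,  3.71891460e-01,
         4.00210062e+02],
       [ 0.00000000e+00,  0.00000000e+00,  0.00000000e+00,
         1.00000000e+00]])}
0.1 [225.0893445  528.51348872 230.38705967] [[-9.19967625e-01  3.91993055e-01 -1.00712430e-03]
 [ 3.91994173e-01  9.19966610e-01 -1.41605543e-03]
 [ 3.71436835e-04 -1.69751201e-03 -9.99998490e-01]] 85.41054563480459 18.700000000000003
```

View pics/top0.png

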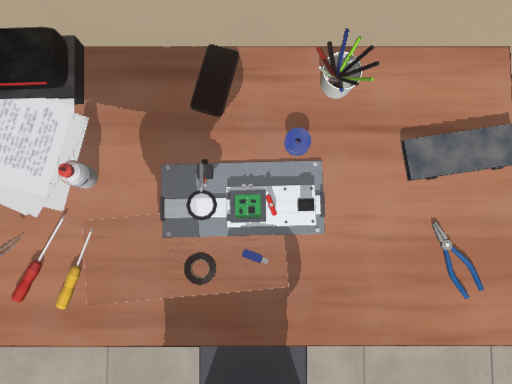

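View pics/side0.png

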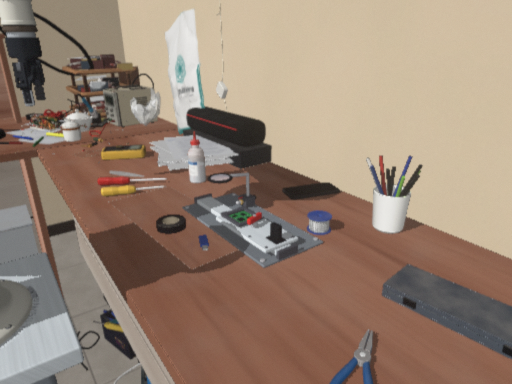

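The top view shows the stage with its rail running roughly along world y. The lens is at about (202,205), the red turnbutton at (271,205) and the handle at (306,205). I'll enlarge this for measuring.

```bash
cat >h.py <<'E'
import numpy as np
from workcell import *
def ray(n,u,v):
    m=camera_model(n);f=192/np.tan(np.radians(m['fov_y']/2));T=m['cam_to_world']
    d=T[:3,:3]@np.array([(u-m['cx'])/f,-(v-m['cy'])/f,-1]);return T[:3,3],d
def at(n,u,v,z):
    o,d=ray(n,u,v);return (o+d*(z-o[2])/d[2])[:2].round(1)
def px(n,p):
    m=camera_model(n);f=192/np.tan(np.radians(m['fov_y']/2));T=m['cam_to_world']
    q=T[:3,:3].T@(np.array(p)-T[:3,3]);return (m['cx']-f*q[0]/q[2],m['cy']+f*q[1]/q[2])
E
python3 - <<'E'
from h import *
import cv2
a=cv2.imread('pics/top0.png')
c=cv2.resize(a[150:245,155:335],None,fx=4.4,fy=4.4,interpolation=cv2.INTER_CUBIC);cv2.imwrite('pics/c1.png',c)
b=cv2.imread('pics/side0.png')
cv2.imwrite('pics/c2.png',cv2.resize(b[165:265,180:325],None,fx=5.4,fy=5.4,interpolation=cv2.INTER_CUBIC))
h=cv2.cvtColor(a,cv2.COLOR_BGR2HSV)
m=((h[...,0]<8)|(h[...,0]>172))&(h[...,1]>190)&(h[...,2]>120);m[:190]=0;m[220:]=0;m[:,:255]=0;m[:,290:]=0
ys,xs=np.nonzero(m);print(len(xs),xs.mean(),ys.mean(),at('top',xs.mean(),ys.mean(),50))
c=cv2.PCACompute2(np.c_[xs,ys].astype(float),None);print(c[1],c[2].T)
E
```

```text
17 270.11764705882354 202.52941176470588 [531.7 -37.6]
[[ 0.33116008  0.94357459]
 [ 0.94357459 -0.33116008]] [[43.81977739  0.53316378]]
```

View pics/c1.png

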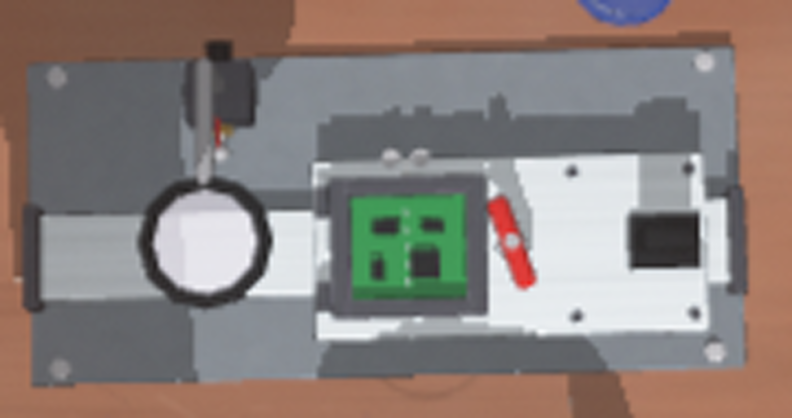

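View pics/c2.png

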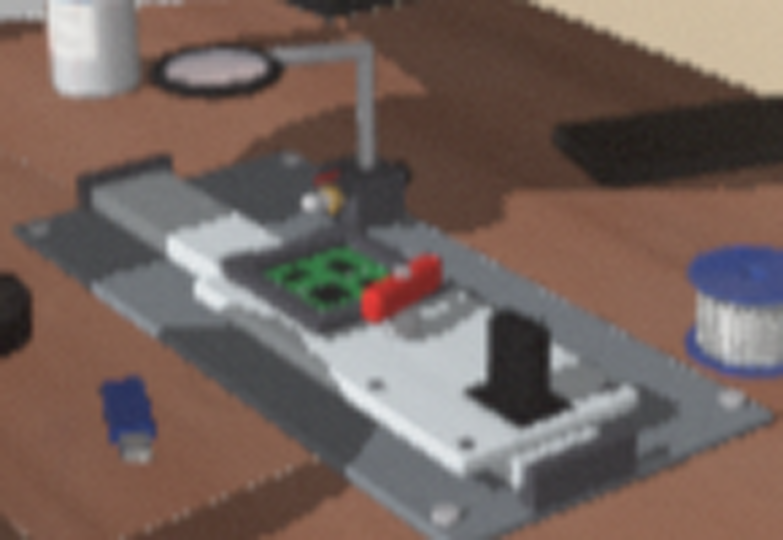

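The bar is pivoted at crop (512,241) and stands about 19° from world x. The handle top is at about (666,240), the lens centre at (205,241), and the bolts at the corners give the rail yaw.

```bash
python3 - <<'E'
from h import *
g=lambda X,Y,z:at('top',X/4.4+155-.39,Y/4.4+150-.39,z)
B=[g(*p,8) for p in((57,77),(704,62),(715,351),(60,368))]
print('bolts',B)
for a,b in((1,0),(2,3)): d=B[a]-B[b];d=-d;print(np.degrees(np.arctan2(-d[0],d[1])))
print('pivot',g(512,241,51),'bar ends',g(497,200,50),g(527,286,50))
print('handle L/R top',g(635,240,58),g(700,240,58),g(632,212,58),g(632,268,58))
print('lens',g(205,241,95),'notch line',g(407,247,26))
s=lambda X,Y,z:at('side',X/5.4+180-.4,Y/5.4+165-.4,z)
print('side pivot',s(402,271,51),'handle',s(520,322,58),'lens',s(217,70,95))
h=[at('side',X/5.4+180-.4,Y/5.4+165-.4,50) for X,Y in((370,290),(435,258))];print('side bar',h)
E
```

```text
bolts [array([609.8, 176.4]), array([ 616.7, -133. ]), array([ 478.7, -136.5]), array([471.1, 173. ])]
1.2775544859418664
1.4066572963562627
pivot [527.9 -39.3] bar ends [546.8 -32.6] [507.5 -46.1]
handle L/R top [527.8 -94.7] [ 527.8 -124.1] [540.5 -93.4] [515.1 -93.2]
lens [524.9  95.8] notch line [526.9   8.9]
side pivot [527.7 -38.4] handle [ 529.6 -111.1] lens [525.5  98.4]
side bar [array([509.3, -43.4]), array([546.4, -34.4])]
```

{"op": "move_arm", "data": {"plan": [-10,-8,0,0.03,-35,-28,0,0.12,-65,-52,0,0.24,-95,-76,5,0.36,-125,-101,10,0.48,-155,-125,15,0.6,-185,-149,20,0.72,-215,-173,25,0.84,-245,-197,30,0.96,-270,-218,35,1.08,-290,-234,38,1.17,-300,-242,40,1.2], "jaw": 50, "squeeze": 30}}

```text
t: 1.1
eef_pos: [407.1, 185.3, 190.7]
tool_rot: [[0.041, 0.999, -0.0], [0.999, -0.041, -0.001], [-0.001, -0.0, -1.0]]
ft_force: [0.1, 0.3, 0.4]
gripper_width: 50.2
grasp_force: 0.0
```

{"op": "move_arm", "data": {"plan": [-10,6,0,0.03,-30,17,0,0.12,-53,30,0,0.24,-78,45,0,0.36,-103,59,5,0.48,-128,74,15,0.6,-153,88,30,0.72,-175,101,45,0.84,-195,112,60,0.96,-210,121,70,1.08,-220,127,78,1.17,-224,129,80,1.232]}}

```text
t: 2.1
eef_pos: [527.3, -41.3, 109.5]
tool_rot: [[0.956, 0.295, -0.003], [0.295, -0.956, 0.0], [-0.003, -0.001, -1.0]]
ft_force: [0.2, -1.0, -0.1]
gripper_width: 50.0
grasp_force: 0.0
```

```bash
python3 - <<'E'
from h import *
import cv2
b=camera("side")[...,::-1];s=read_state();print(s['t'],s['eef_pos'],s['tool_rot'],s['gripper_width'])
cv2.imwrite('pics/c3.png',cv2.resize(b[120:265,180:325],None,fx=4,fy=4,interpolation=cv2.INTER_CUBIC))
E
```

```text
2.15 [527.39435306 -41.35733686 109.74119671] [[ 9.56065692e-01  2.93141544e-01 -2.53522933e-03]
 [ 2.93142559e-01 -9.56068742e-01  3.01462501e-05]
 [-2.41501640e-03 -7.72005411e-04 -9.99996786e-01]] 49.80082460677062
```

View pics/c3.png

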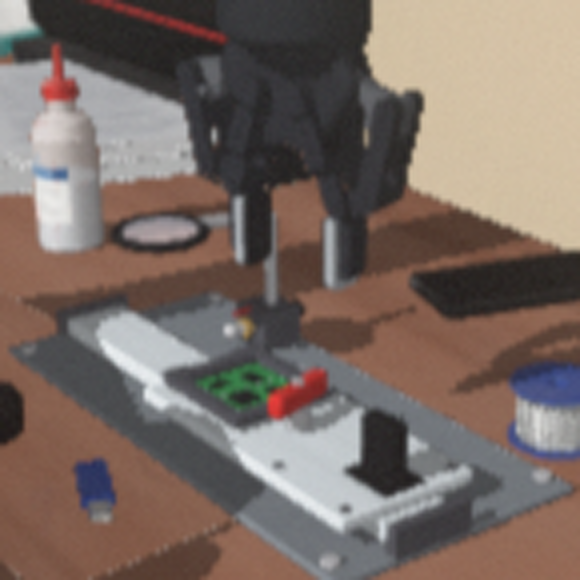

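The picture shows the open fingers centred above the red bar at about (298,392), straddling it crosswise. I'll descend to a TCP height of about 39 mm, then close.

{"op": "move_arm", "data": {"plan": [0,-1,8,0,1,-2,20,0,1,-2,34,0,1,-2,48,0,1,-2,60,0,1,-2,68,0,1,-2,71,0,1,-2,71,0,1,-2,71,0], "jaw": 40}}

```text
t: 2.9
eef_pos: [529.0, -37.1, 40.6]
tool_rot: [[0.953, 0.302, 0.001], [0.302, -0.953, -0.0], [0.001, 0.0, -1.0]]
ft_force: [-0.2, 0.8, 0.5]
gripper_width: 40.1
grasp_force: 0.0
```

{"op": "move_arm", "data": {"plan": [0,0,0,0,0,0,0,0,0,0,0,0,0,0,0,0,0,0,0,0,0,0,0,0,0,0,0,0,0,0,0,0], "jaw": 0, "squeeze": 30}}

```text
t: 3.57
eef_pos: [529.4, -37.4, 41.2]
tool_rot: [[0.953, 0.302, 0.002], [0.302, -0.953, -0.001], [0.001, 0.001, -1.0]]
ft_force: [-1.4, -0.8, 6.5]
gripper_width: 8.9
grasp_force: 34.2
```

{"op": "move_arm", "data": {"plan": [0,0,0,-0.03,0,0,0,-0.09,0,0,0,-0.17,0,0,0,-0.25,0,0,0,-0.33,0,0,0,-0.41,0,0,0,-0.49,0,0,0,-0.56,0,0,0,-0.62,0,0,0,-0.66,0,0,0,-0.69,0,0,0,-0.7]}}

```text
t: 4.57
eef_pos: [529.1, -37.1, 41.2]
tool_rot: [[0.533, 0.846, 0.001], [0.846, -0.533, 0.0], [0.0, 0.001, -1.0]]
ft_force: [-2.1, 0.1, 7.2]
gripper_width: 9.4
grasp_force: 34.4
```

{"op": "move_arm", "data": {"plan": [0,0,0,-0.03,0,0,0,-0.09,0,0,0,-0.17,0,0,0,-0.25,0,0,0,-0.33,0,0,0,-0.41,0,0,0,-0.48,0,0,0,-0.53,0,0,0,-0.57,0,0,0,-0.59,0,0,0,-0.59,0,0,0,-0.59]}}

```text
t: 5.57
eef_pos: [528.5, -37.0, 41.2]
tool_rot: [[-0.026, 1.0, -0.001], [1.0, 0.026, 0.0], [0.0, -0.001, -1.0]]
ft_force: [-4.4, 0.0, 9.4]
gripper_width: 9.0
grasp_force: 34.7
```

```bash
python3 - <<'E'
from h import *
s=read_state();print(s)
E
```

```text
{'t': 5.5667, 'joint_positions': array([-1.70832388e+01,  1.60349877e+01,  1.06884098e+02, -5.54309082e-03,
        5.71211670e+01, -1.85761505e+01]), 'joint_vel': array([-0.02762047,  0.02054268, -0.05418101, -0.04551998, -0.00175193,
        0.08088484]), 'effort': array([ -0.19018888, -34.53001142, -25.73429346,   0.08909216,
        -1.18769623,  -0.05447774]), 'eef_pos': array([528.54451019, -37.0239562 ,  41.16152116]), 'tool_rot': array([[-2.61057559e-02,  9.99658945e-01, -6.95405901e-04],
       [ 9.99659176e-01,  2.61058515e-02,  1.28713302e-04],
       [ 1.46823567e-04, -6.91808732e-04, -9.99999750e-01]]), 'ft_force': array([-4.36699543e+00,  3.88366080e-03,  9.39488429e+00]), 'wrist_torque': array([ 0.12851738,  0.66870999, -0.01455351]), 'grasp_force': 34.67056095600128, 'gripper_width': 8.968818755133933}
```

{"op": "move_arm", "data": {"plan": [0,0,0,-0.02,0,0,0,-0.04,0,0,0,-0.06,0,0,0,-0.08,0,0,0,-0.08,0,0,0,-0.08]}}

```text
t: 6.07
eef_pos: [528.5, -37.0, 41.2]
tool_rot: [[-0.103, 0.995, -0.001], [0.995, 0.103, 0.001], [0.001, -0.001, -1.0]]
ft_force: [-4.0, 0.1, 9.6]
gripper_width: 8.8
grasp_force: 47.9
```

```bash
python3 - <<'E'
from h import *
s=read_state();print(s['t'],s['wrist_torque'],s['ft_force'],s['eef_pos'],s['tool_rot'][:,1],s['gripper_width'])
E
```

```text
6.0667 [ 0.1165468   0.75406657 -1.06879892] [-4.02028335  0.13475481  9.6204535 ] [528.53927651 -37.00456376  41.19125007] [ 9.94698897e-01  1.02829236e-01 -5.02309832e-04] 8.827279320778
```

{"op": "move_arm", "data": {"plan": [0,0,0,0,0,0,0,0,0,0,0,0,0,0,0,0,0,0,0,0,0,0,-8,0,0,0,-22,0,0,0,-40,0.02,0,0,-55,0.04,0,0,-60,0.06,0,0,-60,0.08,0,0,-60,0.08], "jaw": 45}}

```text
t: 7.07
eef_pos: [528.6, -37.1, 100.2]
tool_rot: [[-0.025, 1.0, 0.0], [1.0, 0.025, -0.0], [-0.0, 0.0, -1.0]]
ft_force: [-0.2, 0.6, -0.7]
gripper_width: 44.9
grasp_force: 0.0
```

```bash
python3 - <<'E'
from h import *
s=read_state();print(s['t'],s['ft_force'],s['eef_pos'],s['tool_rot'][:,:2],s['gripper_width'])
E
```

```text
7.0667 [-0.19617442  0.59581773 -0.67573208] [528.56808667 -37.05925712 100.21233861] [[-2.50722843e-02  9.99685637e-01]
 [ 9.99685638e-01  2.50722909e-02]
 [-7.53421755e-05  8.79862295e-05]] 44.89583393916601
```

Now move over the handle: about 73.5 mm back along tool x, on the same line.

{"op": "move_arm", "data": {"plan": [-6,0,0,0,-18,0,0,0,-32,0,0,0,-46,0,0,0,-58,0,0,0,-67,0,0,0,-72,0,0,0,-73,0,0,0,-73,0,0,0]}}

```text
t: 7.82
eef_pos: [530.5, -110.3, 100.2]
tool_rot: [[-0.025, 1.0, -0.0], [1.0, 0.025, 0.0], [0.0, -0.0, -1.0]]
ft_force: [0.4, 0.7, -0.7]
gripper_width: 45.0
grasp_force: 0.0
```

```bash
python3 - <<'E'
from h import *
import cv2
a=camera("top")[...,::-1];b=camera("side")[...,::-1];s=read_state();print(s['t'],s['eef_pos'])
A=cv2.resize(a[150:245,185:335],None,fx=4,fy=4,interpolation=cv2.INTER_CUBIC)
B=cv2.resize(b[140:265,200:325],None,fx=3.04,fy=3.04,interpolation=cv2.INTER_CUBIC)[:380]
cv2.imwrite('pics/c4.png',cv2.resize(np.hstack([A[:,:420],B]),(800,380)))
E
```

```text
7.9167 [ 530.45304898 -109.62724166  100.19466089]
```

View pics/c4.png

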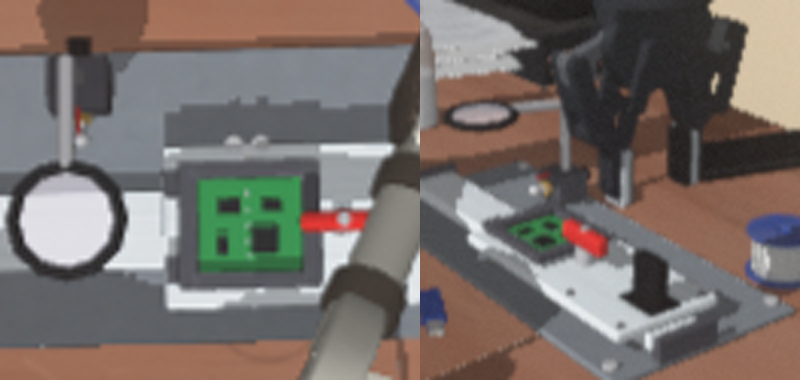

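The bar now lies along the rail and reaches over the frame edge at (310,222), so it is locked. The fingers are above the handle, so I descend and pinch it.

{"op": "move_arm", "data": {"plan": [0,0,8,0,0,0,20,0,0,0,34,0,0,0,48,0,0,0,58,0,0,0,64,0,0,0,67,0,0,0,67,0,0,0,67,0]}}

```text
t: 8.67
eef_pos: [530.9, -110.1, 33.6]
tool_rot: [[-0.026, 1.0, 0.001], [1.0, 0.026, -0.0], [-0.0, 0.0, -1.0]]
ft_force: [0.2, -0.6, -0.7]
gripper_width: 45.2
grasp_force: 0.0
```

{"op": "move_arm", "data": {"plan": [0,0,0,0,0,0,0,0,0,0,0,0,0,0,0,0,0,0,0,0,0,0,0,0,0,0,0,0,0,0,0,0], "jaw": 0, "squeeze": 40}}

```text
t: 9.33
eef_pos: [530.4, -110.3, 34.1]
tool_rot: [[-0.026, 1.0, -0.0], [1.0, 0.026, -0.0], [-0.0, -0.0, -1.0]]
ft_force: [-3.4, 0.1, 5.0]
gripper_width: 11.5
grasp_force: 41.4
```

```bash
python3 - <<'E'
from h import *
s=read_state();print(s['t'],s['ft_force'],s['eef_pos'],s['tool_rot'][:,:2],s['gripper_width'])
E
```

```text
9.3333 [-3.39188992  0.14972795  5.040383  ] [ 530.42664104 -110.29577144   34.10184352] [[-2.61401392e-02  9.99658177e-01]
 [ 9.99658215e-01  2.61399541e-02]
 [-3.82135750e-04 -4.81542009e-04]] 11.54496386469515
```

{"op": "move_arm", "data": {"plan": [2,0,0,0,6,0,0,0,12,0,0,0,18,0,0,0,25,0,0,0,32,0,0,0,39,0,0,0,46,0,0,0,52,0,0,0,57,0,0,0,60,0,0,0,60,0,0,0]}}

```text
t: 10.33
eef_pos: [528.8, -49.5, 34.1]
tool_rot: [[-0.027, 1.0, -0.0], [1.0, 0.027, 0.0], [0.0, -0.0, -1.0]]
ft_force: [-4.0, 1.6, 6.5]
gripper_width: 11.4
grasp_force: 41.5
```

```bash
python3 - <<'E'
from h import *
import cv2
a=camera("top")[...,::-1]
s=read_state();print(s['t'],s['ft_force'],s['eef_pos'],s['tool_rot'][:,:2],s['gripper_width'])
cv2.imwrite('pics/c5.png',cv2.resize(a[150:245,170:300],None,fx=6,fy=6,interpolation=cv2.INTER_CUBIC))
E
```

```text
10.3833 [-4.63452748  0.60303353  6.53603297] [528.86807433 -49.64224124  34.05740038] [[-2.64852564e-02  9.99649095e-01]
 [ 9.99649192e-01  2.64853267e-02]
 [ 1.57773942e-04 -4.61943492e-04]] 11.237430398636285
```

View pics/c5.png

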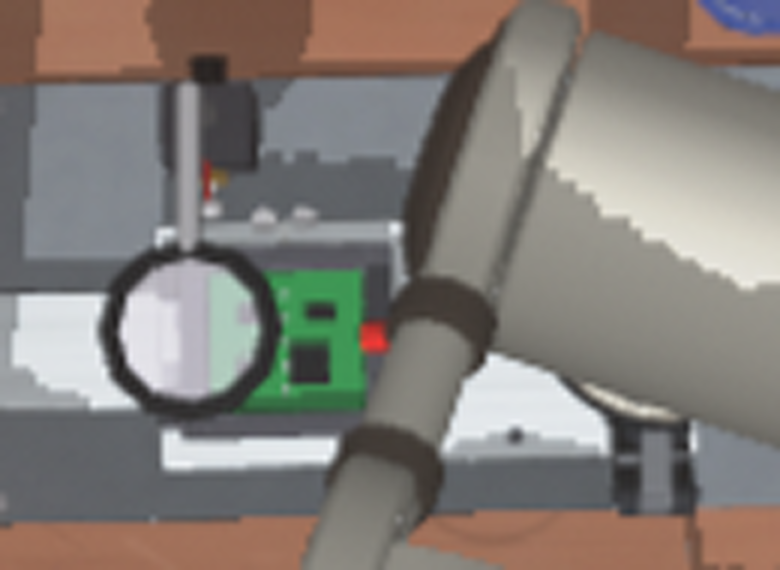

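The lips at (264,215) and (305,213) put the notch centre at 284.5, and the ball is at (211,208). That leaves about 25 mm to go. I'll advance in small steps and feel for the ball.

{"op": "move_arm", "data": {"plan": [2,0,0,0,5,0,0,0,8,0,0,0,10,0,0,0,10,0,0,0,10,0,0,0]}}

```text
t: 10.88
eef_pos: [528.6, -39.8, 34.1]
tool_rot: [[-0.026, 1.0, -0.0], [1.0, 0.026, 0.0], [0.0, -0.0, -1.0]]
ft_force: [-3.8, 0.6, 7.0]
gripper_width: 11.4
grasp_force: 41.5
```

{"op": "move_arm", "data": {"plan": [1,0,0,0,2,0,0,0,3,0,0,0,4,0,0,0,4,0,0,0,4,0,0,0]}}

```text
t: 11.38
eef_pos: [528.5, -37.0, 34.1]
tool_rot: [[-0.026, 1.0, -0.0], [1.0, 0.026, -0.002], [-0.002, -0.0, -1.0]]
ft_force: [-5.2, -4.2, 6.3]
gripper_width: 11.5
grasp_force: 41.4
```

{"op": "move_arm", "data": {"plan": [1,0,0,0,2,0,0,0,2,0,0,0,2,0,0,0]}}

```text
t: 11.72
eef_pos: [528.5, -35.3, 34.1]
tool_rot: [[-0.026, 1.0, -0.0], [1.0, 0.026, -0.002], [-0.002, -0.001, -1.0]]
ft_force: [-4.8, -5.5, 4.9]
gripper_width: 11.1
grasp_force: 41.4
```

{"op": "move_arm", "data": {"plan": [1,0,0,0,2,0,0,0,2,0,0,0,2,0,0,0]}}

```text
t: 12.05
eef_pos: [528.5, -32.7, 34.1]
tool_rot: [[-0.026, 1.0, -0.0], [1.0, 0.026, -0.001], [-0.001, -0.0, -1.0]]
ft_force: [-4.2, -3.5, 5.5]
gripper_width: 10.7
grasp_force: 41.4
```

{"op": "move_arm", "data": {"plan": [1,0,0,0,2,0,0,0,2,0,0,0,2,0,0,0]}}

```text
t: 12.38
eef_pos: [528.4, -30.3, 34.1]
tool_rot: [[-0.026, 1.0, -0.0], [1.0, 0.026, -0.0], [-0.0, -0.0, -1.0]]
ft_force: [-4.1, -1.1, 5.9]
gripper_width: 11.0
grasp_force: 41.5
```

{"op": "move_arm", "data": {"plan": [1,0,0,0,2,0,0,0,2,0,0,0,2,0,0,0]}}

```text
t: 12.72
eef_pos: [528.3, -27.8, 34.1]
tool_rot: [[-0.026, 1.0, -0.0], [1.0, 0.026, 0.0], [0.0, -0.0, -1.0]]
ft_force: [-4.6, 0.8, 6.8]
gripper_width: 10.7
grasp_force: 41.5
```

{"op": "move_arm", "data": {"plan": [1,0,0,0,2,0,0,0,2,0,0,0,2,0,0,0]}}

```text
t: 13.05
eef_pos: [528.2, -25.3, 34.0]
tool_rot: [[-0.026, 1.0, -0.0], [1.0, 0.026, 0.001], [0.001, -0.0, -1.0]]
ft_force: [-3.8, 3.3, 6.1]
gripper_width: 11.3
grasp_force: 41.6
```

{"op": "move_arm", "data": {"plan": [0.5,0,0,0,1,0,0,0,1,0,0,0,1,0,0,0]}}

```text
t: 13.38
eef_pos: [528.2, -24.6, 34.1]
tool_rot: [[-0.026, 1.0, -0.0], [1.0, 0.026, 0.001], [0.001, -0.0, -1.0]]
ft_force: [-4.1, 2.0, 6.9]
gripper_width: 10.9
grasp_force: 41.5
```

{"op": "move_arm", "data": {"plan": [0.5,0,0,0,1,0,0,0,1,0,0,0,1,0,0,0]}}

```text
t: 13.72
eef_pos: [528.2, -24.1, 34.1]
tool_rot: [[-0.026, 1.0, -0.0], [1.0, 0.026, -0.0], [-0.0, -0.0, -1.0]]
ft_force: [-4.5, -0.9, 7.0]
gripper_width: 11.5
grasp_force: 41.4
```

```bash
python3 - <<'E'
from h import *
import cv2
a=camera("top")[...,::-1]
s=read_state();print(s['t'],s['ft_force'],s['eef_pos'])
cv2.imwrite('pics/c6.png',cv2.resize(a[160:235,170:250],None,fx=8,fy=8,interpolation=cv2.INTER_CUBIC))
E
```

```text
13.7667 [-4.10294124 -0.36595646  6.55321785] [528.24573886 -24.06334821  34.10118074]
```

View pics/c6.png

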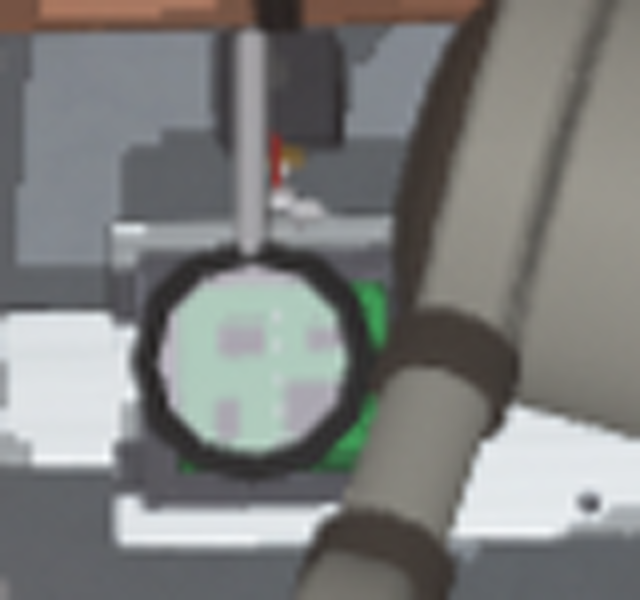

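The ball at (280,197) is level with the middle between the lips. The right lip is at (308,209) and the board's white line at 276. The along-rail force has passed from pull to about zero, so it is seated. I'll let it settle, check, and hand in.

{"op": "move_arm", "data": {"plan": [0,0,0,0,0,0,0,0,0,0,0,0,0,0,0,0,0,0,0,0,0,0,0,0]}}

```text
t: 14.27
eef_pos: [528.2, -24.1, 34.0]
tool_rot: [[-0.026, 1.0, -0.0], [1.0, 0.026, -0.0], [-0.0, -0.0, -1.0]]
ft_force: [-4.3, -0.8, 6.6]
gripper_width: 11.0
grasp_force: 41.4
```

```bash
python3 - <<'E'
from h import *
s=read_state();print(s['t'],s['ft_force'],s['eef_pos'],s['grasp_force'])
if abs(s['ft_force'][1])<1.6: print(hand_in())
E
```

```text
14.2667 [-4.32006361 -0.81014766  6.64036991] [528.20387701 -24.05140785  34.04589278] 41.446868777275085
the job is handed in; nothing more can be done
None
```

I turned the turnbutton fully across until it hit its stop, slid the carriage into the notch, and handed the job in at 14.3 s with the gripper still holding the handle; the along-rail force was down to friction level (−0.8 N), and no result came back.

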